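Put three drive parts back on their own trays, then lay the shaft across the V-blocks

TASK

The parts for the drive-shaft rebuild stand on the wrong trays: the ball bearing belongs in the middle of the blue tray, the brass gear in the middle of the yellow tray and the orange flanged hub in the middle of the red tray, all standing flat as they do now. Swap them round, setting one of them down on the free black mat on the way, and leave the green grease tin where it stands. When all three are home, and only then, lay the silver shaft across the two green V-blocks, seated in both notches with its middle over the middle of the gap, and let everything go.

Things in the scene. Friction and masses are not known exactly. Their poses are not given: they have to be found in the camera images.
- bearing_mid (a point): Ball bearing: bright steel disc, 52 mm diameter, 30 mm tall, with a black ring and a black bore on its flat top (solid: no hole to grip in), 0.3 kg give or take. Starts in the yellow tray, belongs in the blue one. The point is its centre, half-way up (15 mm above its underside); z is its upright axis.
- gear_mid (a point): Brass gear: toothed brass disc, 53 mm diameter at the gripping surface (tooth tips, seen only, 61 mm), 30 mm tall, dark centre, 0.3 kg give or take. Starts in the red tray, belongs in the yellow one. The point is its centre, half-way up (15 mm above its underside); z is its upright axis.
- hub_mid (a point): Flanged hub: dark steel flange, 62 mm diameter and 8 mm thick, at the bottom, with an orange boss of 38 mm diameter standing on it to a total height of 34 mm; grip the boss. 0.25 kg give or take. Starts in the blue tray, belongs in the red one. The point is its centre, half-way up (17 mm above its underside); z is its upright axis.
- shaft_mid (a point): Silver shaft: smooth round bar, 22 mm diameter, 200 mm long, a thin black band near each end, 0.45 kg give or take. Starts lying level in a wooden cradle on one side of the bench (two wooden notches, 100 mm free between them, its base plate 26 mm below the shaft's axis), shaft axis 32 mm above the bench. The point is its middle, on its axis; x runs along the shaft.
- tray_blue: Blue painted steel tray, 115 mm square, fixed to the bench; floor 4 mm above the bench, rim 4 mm wide that rises only 2.5 mm above the floor. Origin at the centre of its underside (bench height), z up. Home of the bearing.
- tray_yellow: Yellow painted steel tray, 115 mm square, fixed to the bench; floor 4 mm above the bench, rim 4 mm wide that rises only 2.5 mm above the floor. Origin at the centre of its underside (bench height), z up. Home of the gear.
- tray_red: Red painted steel tray, 115 mm square, fixed to the bench; floor 4 mm above the bench, rim 4 mm wide that rises only 2.5 mm above the floor. Origin at the centre of its underside (bench height), z up. Home of the hub.
- mat_black: Black rubber mat, 110 mm square, 4 mm thick, fixed to the bench, empty: the free spot. Origin at the centre of its underside (bench height), z up.
- vblocks: Two green V-blocks on one dark base plate (190 x 60 mm, 8 mm thick), fixed to the bench. The blocks are 40 mm long and 54 mm wide, centred 70 mm either side of the origin along the plate's x axis, with a free gap of 100 mm between them; their tops and the axis of a seated 22 mm shaft are both 50 mm above the bench. Each notch is a right-angled V with its valley along x. Origin at the centre of the plate's underside (bench height), x along the line through both notches, z up.
- grease_tin_mid (a point): Small round grease tin with a bright green lid and a white and green side, 42 mm diameter, 48 mm tall, loose, standing between the trays; it must stay where it is. The point is its centre, half-way up.

How it is judged:
By the outcome, as a careful person would: the job done as asked, in the order asked, and still so for the second after the job is handed in, with the robot touching nothing.
It also fails if it takes over 109 s, if anything falls off the work surface, if the arm or the gripper's body presses on something with over 40 N, if the wrist force passes 120 N, or if a joint passes its speed limit or range.

ROBOT

A 6-joint arm with a two-finger parallel gripper is mounted at the origin on the work surface. World frame = base frame: x ahead of the robot, y to its left, z up, the work surface at z = 0. Lengths are in m, angles in rad, forces in N, time in s.
With the tool pointing down it reaches from about 0.275 to 0.75 m from the base axis. Payload 10.2 kg.
Tool frame: the origin (TCP) lies midway between the tips of the shut fingers; the grasp point (between the pads) lies 19 mm behind it (env.hold_point_z is the distance from the TCP to the grasp point, in m); z points along the fingers, y is the line along which they close (so a half turn about z gives the same grasp; the last joint's range is limited). The gripper opens to 85 mm and grips with 20 to 120 N. Pads are 22 mm wide; open, the fingers measure 114 mm over their backs; the gripper's body (76 mm by 85 mm) begins 54 mm behind the grasp point. The pads swing forward as they close: fully open they stand 13 mm farther back than shut.
Start: joints at [-1.407, 0.313, 1.498, -0, 1.331, -0.223], TCP at [0.198, -0.486, 0.231] pointing down, gripper open.
Joint ranges: [-2.94, 2.94], [-0.97, 2.17], [0.19, 2.56], [-1.23, 4.37], [0.02, 3.11], [-2.88, 2.88]. Speed limits (rad/s): [2.39, 2.39, 3.01, 3.14, 3.14, 3.14].

INTERFACE

Orientations are given as a unit quaternion [x, y, z, w].
In Python, from bench import env, kinematics, monitor, eyes, job gives the robot as it stands. The module is installed in compiled form; this text tells all that it offers. Calls block until the motion is done:
- env.reach(position, orientation): joint-space move of the TCP to a pose.
- env.movel(position, velocity=0.15, frame=None, guard=None): straight line of the TCP; frame=None keeps the orientation; velocity is the mean speed in m/s. With guard (N) it stops when the force on the tool has changed by that much, and returns True; else False.
- env.set_joints(angles): joint-space move.
- env.release() and env.close_gripper(effort=None): open the fingers fully, or close them until they stop; effort is the grip in N (None keeps the last).
- env.hold(seconds).
- kinematics.ik(position, orientation): joint angles nearest the present ones, or None.
- monitor.sense(): the state.
- eyes.grab_frame(name): name is "scene" or "top" or "wrist"; returns a dict with "frame" (400x640x3 uint8, red, green, blue), "mtx" (3x3 intrinsics, pixels), "view" (4x4, takes a point from world to camera coordinates). Camera axes: x right, y down, z forward; pixel columns grow to the right and rows downward; lengths in m; the calibration is good to about 2 mm. A picture is of the moment at which its call begins. There is no depth.
A pose or a line that the arm cannot do raises env.MotionError and nothing moves.
- job.hand_in(): hands the job in; it is judged then, once.
The state is a dict: "clock": time; "joints": joint angles; "qvel": joint speeds; "joint_efforts": joint torques, N m; "position": TCP position; "ee_rot": TCP orientation; "contact_force": force on the tool from outside, world axes, zero at the start; "ft_torque": the same for the moment, N m; "finger_gap": opening from 0.0 (shut) to 1.0 (fully open); "gripper_force": force on a finger pad.
Only numpy, scipy, OpenCV 4.12 (cv2) and the standard library are available. Lean on these libraries where they do the work, as an engineer would, in place of code of your own. Each camera call takes 0.05 s, during which the arm holds its last target. There are 200 camera calls.

## Working session

There is one attempt and no reset: what is moved stays moved. The work goes in short steps, each a Python script; the robot and the scene stay as the last script left them, time stands still between calls to the robot, and variables do not carry over. Pictures are saved under pics/ and viewed, at most 14 in all, crops included, and the job is handed in when it is done.

```bash
mkdir -p pics; python3 - <<'E'
from bench import env,monitor,eyes
import cv2,numpy as np
for n in("top","scene"):
    f=eyes.grab_frame(n); cv2.imwrite(f"pics/{n}0.png",f["frame"][:,:,::-1]); print(n,f["mtx"].round(1).tolist(),f["view"].round(3).tolist())
s=monitor.sense();print(s["clock"],s["ee_rot"],env.hold_point_z)
E
```

```text
top [[431.8, 0.0, 319.8], [0.0, 431.8, 198.3], [0.0, 0.0, 1.0]] [[0.021, -0.999, 0.025, -0.026], [-0.998, -0.022, -0.05, 0.54], [0.051, -0.024, -0.998, 1.122], [0.0, 0.0, 0.0, 1.0]]
scene [[510.2, 0.0, 321.7], [0.0, 510.2, 193.7], [0.0, 0.0, 1.0]] [[-0.823, 0.568, 0.012, 0.461], [0.483, 0.712, -0.51, -0.225], [-0.298, -0.413, -0.86, 1.264], [0.0, 0.0, 0.0, 1.0]]
0.1 [ 9.81358364e-01  1.92185883e-01  1.37777255e-05 -5.89073252e-04] 0.0187
```

View pics/top0.png

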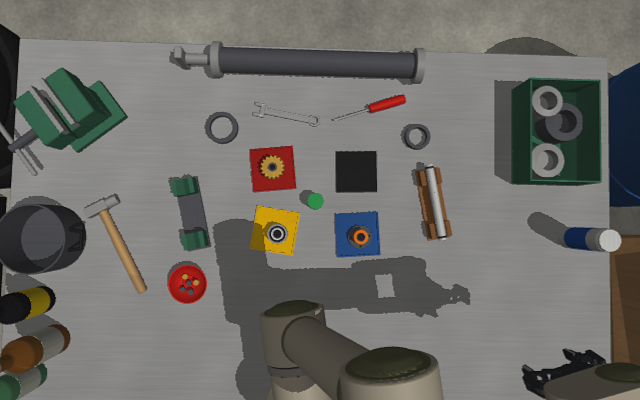

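View pics/scene0.png

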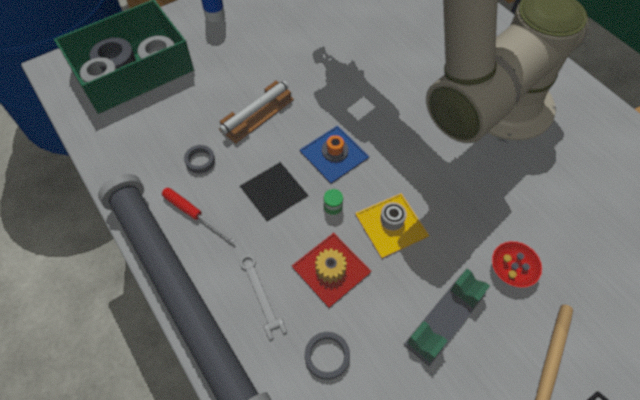

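The top view shows red tray with gear (272,168), mat (356,171), yellow with bearing (276,231), blue with hub (357,233), tin (315,201), V-blocks (192,212) and shaft (433,202). The scene view agrees. I'll get coarse positions from the top view, then take closer wrist pictures.

```bash
cat > h.py <<'E'
from bench import env,kinematics,monitor,eyes,job
import cv2,numpy as np
from scipy.spatial.transform import Rotation as R
def cast(f,px,z):
    px=np.atleast_2d(np.asarray(px,float)); V=f["view"]; Rm=V[:3,:3]; c=-Rm.T@V[:3,3]
    d=np.c_[px,np.ones(len(px))]@np.linalg.inv(f["mtx"]).T@Rm
    return c+d*((z-c[2])/d[:,2])[:,None]
def proj(f,p):
    q=f["view"][:3]@np.append(p,1); q=f["mtx"]@q; return q[:2]/q[2]
def down(yaw):  # tool y axis (closing line) at world angle yaw
    y=np.array([np.cos(yaw),np.sin(yaw),0]); z=np.array([0,0,-1.]); return R.from_matrix(np.c_[np.cross(y,z),y,z]).as_quat()
def near(p,yaw):  # half-turn choice with the last joint best centred
    c=[(abs(q[5]),y) for y in(yaw,yaw+np.pi) if (q:=kinematics.ik(p,down(y))) is not None]
    return min(c)[1]
def snap(n,name):
    f=eyes.grab_frame(n); cv2.imwrite(f"pics/{name}.png",f["frame"][:,:,::-1]); return f
def masks(f):
    h=cv2.cvtColor(f["frame"],cv2.COLOR_RGB2HSV); H,S,V=cv2.split(h)
    return dict(red=((H<5)|(H>174))&(S>150)&(V>60),yellow=(H>20)&(H<30)&(S>180)&(V>60),blue=(H>102)&(H<122)&(S>130)&(V>40),
      black=(V<50)&(S<90),green=(H>50)&(H<75)&(S>130)&(V>90),orange=(H>6)&(H<16)&(S>160)&(V>90))
def blob(m,near=None,rad=60):
    m=m.astype(np.uint8)
    if near is not None:
        k=np.zeros_like(m); cv2.circle(k,tuple(int(v) for v in near),int(rad),1,-1); m=m&k
    cs,_=cv2.findContours(m,cv2.RETR_EXTERNAL,cv2.CHAIN_APPROX_NONE)
    return cv2.convexHull(max(cs,key=cv2.contourArea))
E
python3 - <<'E'
from h import *
f=eyes.grab_frame("top"); m=masks(f)
for n,p in dict(red=(272,168),yellow=(276,231),blue=(357,233),black=(356,171)).items():
    b=cv2.boxPoints(cv2.minAreaRect(blob(m[n],p,38))); w=cast(f,b,.0055)
    print(n,w.mean(0).round(3),np.linalg.norm(w-np.roll(w,1,0),axis=1).round(3),np.degrees(np.arctan2(*(w[1]-w[0])[1::-1]))%90)
for n,p,z in(("bear",(278,233),.034),("gear",(272,167),.034),("hub",(361,237),.038),("tin",(315,201),.048),("shaft",(433,202),.032),("s1",(430,166),.032),("s2",(443,239),.032),("v1",(185,186),.05),("v2",(195,239),.05)): print(n,cast(f,p,z).round(3))
s=monitor.sense(); 
env.reach([.43,-.03,.36],down(near([.43,-.03,.36],0)))
f=snap("wrist","w1"); print(f["mtx"].round(1).tolist(),(-f["view"][:3,:3].T@f["view"][:3,3]).round(3),f["view"][:3,:3].round(2).tolist(),monitor.sense()["clock"],monitor.sense()["joints"])
E
```

```text
red [0.618 0.113 0.006] [0.114 0.114 0.114 0.113] 6.405419079575509
yellow [0.454 0.103 0.006] [0.113 0.114 0.114 0.114] 82.19754793882153
blue [ 0.449 -0.116  0.006] [0.113 0.114 0.113 0.113] 4.5950524515843085
black [ 0.616 -0.11   0.006] [0.107 0.107 0.107 0.107] 1.444106292969849
bear [[0.448 0.091 0.034]]
gear [[0.618 0.111 0.034]]
hub [[ 0.442 -0.122  0.038]]
tin [[ 0.531 -0.002  0.048]]
shaft [[ 0.536 -0.309  0.032]]
s1 [[ 0.63  -0.301  0.032]]
s2 [[ 0.441 -0.336  0.032]]
v1 [[0.562 0.328 0.05 ]]
v2 [[0.429 0.298 0.05 ]]
[[326.7, 0.0, 319.1], [0.0, 326.7, 197.8], [0.0, 0.0, 1.0]] [0.429 0.054 0.502] [[1.0, -0.0, 0.0], [-0.0, -0.94, 0.33], [-0.0, -0.33, -0.94]] 2.1083 [-3.44217996e-01  3.79977712e-02  1.49736559e+00 -1.17981976e-04
  1.60683850e+00 -3.42846096e-01]
```

View pics/w1.png

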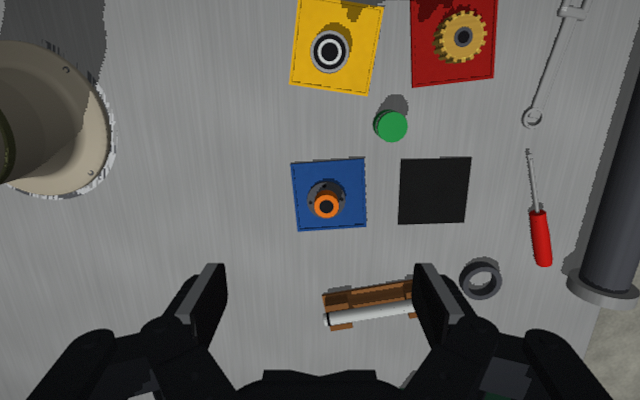

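The wrist view shows all parts: bearing (330,50), gear (462,37), hub (326,203), tin (390,126), shaft (370,310). The upper two trays are cut off, so I'll take one better-centred wrist frame.

```bash
cat >> h.py <<'E'
SEED=dict(red=(.618,.113),yellow=(.454,.103),blue=(.449,-.116),black=(.616,-.11))
def tray(f,n):
    b=blob(masks(f)[n],proj(f,[*SEED[n],.0055]),.085*f["mtx"][0,0]/(f["view"][2]@[*SEED[n],0,1]))
    w=cast(f,cv2.boxPoints(cv2.minAreaRect(cv2.perspectiveTransform(b.astype(np.float32),H(f,.0055)))) if 0 else b[:,0],.0055)
    r=cv2.minAreaRect((w[:,:2]*1000).astype(np.float32)); return np.array(r[0])/1000,np.array(r[1]),r[2]
def bore(f,xy,z,r=.012,th=60):  # dark central disc on the top face
    c=proj(f,[*xy,z]); v=f["frame"].max(2); rad=r*f["mtx"][0,0]/(f["view"][2]@[*xy,z,1])
    k=np.zeros(v.shape,np.uint8); cv2.circle(k,tuple(int(round(t)) for t in c),max(2,int(rad)),1,-1)
    n,l,s,ce=cv2.connectedComponentsWithStats(((v<th)&(k>0)).astype(np.uint8))
    i=1+np.argmax(s[1:,4]); return cast(f,ce[i],z)[0],ce[i],s[i]
E
sed -i 's/w=cast(f,cv2.*if 0 else b/w=cast(f,b/; s/,\.0055)$/,.0055)/' h.py
python3 - <<'E'
from h import *
p=[.53,.1,.36]; env.reach(p,down(near(p,0)))
f=snap("wrist","w2"); t=eyes.grab_frame("top")
for n in SEED:
    for g in(f,t): print(n,*[np.round(v,4) for v in tray(g,n)])
print("tin",[cast(g,(lambda M:(M["m10"]/M["m00"],M["m01"]/M["m00"]))(cv2.moments(blob(masks(g)["green"],proj(g,[.531,-.002,.048]),30))),.048).round(4) for g in(f,t)])
for n,xy,z in(("bear",(.448,.091),.034),("gear",(.618,.111),.034),("hub",(.442,-.122),.038)): 
    print(n,[v.round(4) for v in bore(f,xy,z,.02 if n!="bear" else .012)])
E
```

```text
red [0.6139 0.1133] [114.2904 114.5796] 6.4205
red [0.6664 0.0631] [24.1213  2.6592] 1.4063
yellow [0.4507 0.1035] [114.641  114.3921] 81.6059
yellow [0.4474 0.0551] [ 29.3889 115.4242] 88.6369
blue [ 0.4453 -0.1146] [114.7816 116.1645] 4.3118
blue [ 0.4486 -0.1156] [112.7713 113.4205] 4.2527
black [ 0.6119 -0.1069] [107.7523 109.8019] 2.0121
black [ 0.6159 -0.1099] [107.2199 107.1282] 1.3105
tin [array([[ 5.294e-01, -4.000e-04,  4.800e-02]]), array([[ 0.5326, -0.0013,  0.048 ]])]
bear [array([0.4447, 0.0932, 0.034 ]), array([260.713 , 150.9652]), array([255, 145,  12,  13, 115], dtype=int32)]
gear [array([0.6156, 0.1122, 0.034 ]), array([379.7889, 137.7222]), array([375, 133,  11,  11,  90], dtype=int32)]
hub [array([ 0.4393, -0.1208,  0.038 ]), array([264.6632, 280.1789]), array([259, 276,  12,  10,  95], dtype=int32)]
```

View pics/w2.png

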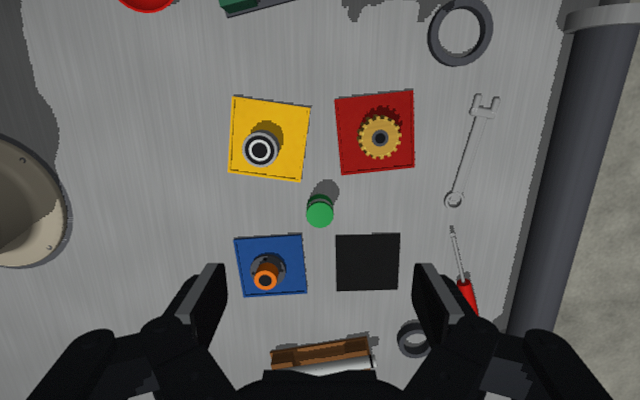

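Wrist frame: bearing (261,151), gear (380,138), hub (265,280), tin (320,212), all inside their trays. The wrist and top cameras disagree by about 3 mm. I'll move the hub to the mat, centre it by gripping it along both axes, then look at it to calibrate the wrist camera.

```bash
cat >> h.py <<'E'
UP=.13
def over(x,y,yaw,z=UP):
    yw=near([x,y,z],yaw); env.reach([x,y,z],down(yw)); return yw
def pick(x,y,yaw,z,effort=50):
    over(x,y,yaw); env.release()
    if env.movel([x,y,z],.12,guard=15): print("contact on descent",monitor.sense()["position"])
    env.close_gripper(effort); s=monitor.sense(); print("gap",s["finger_gap"],s["gripper_force"])
    env.movel([x,y,UP],.2)
def place(x,y,yaw,z):
    over(x,y,yaw); g=env.movel([x,y,z+.0005],.1,guard=15)
    env.release(); print("placed",g,monitor.sense()["position"].round(4)); env.movel([x,y,UP],.2)
E
python3 - <<'E'
from h import *
pick(.4405,-.121,0,.016); print(monitor.sense()["contact_force"].round(1))
place(.614,-.1085,0,.016)
x,y=.614,-.1085
over(x,y,np.pi/2); env.movel([x,y,.016],.15,guard=15); env.close_gripper(20); env.release(); env.movel([x,y,UP],.2)
# look: same camera pose type as w2, shifted so hub is centred
p=[.53,.06,.36]; env.reach(p,down(near(p,0)))
f=snap("wrist","w3"); s=monitor.sense(); print(s["clock"],s["finger_gap"])
print("hub",[v.round(4) for v in bore(f,(x-.0015,y),.038,.014)])
for n in SEED: print(n,*[np.round(v,4) for v in tray(f,n)])
for n,xy,z in(("bear",(.445,.093),.034),("gear",(.6156,.112),.034)): print(n,bore(f,xy,z,.012)[0].round(4))
E
```

```text
gap 0.4300419708889745 49.47050750255585
[ 0.1  0.9 -2.3]
placed True [ 0.6124 -0.1079  0.0148]
15.1583 1.003947984355093
hub [array([ 0.6126, -0.1087,  0.038 ]), array([372.0094, 252.5   ]), array([366, 248,  13,  11, 106], dtype=int32)]
red [0.6138 0.1133] [114.568  114.5517] 6.4174
yellow [0.4506 0.1034] [114.5515 114.405 ] 81.633
blue [ 0.4453 -0.1148] [114.5043 115.6465] 4.3297
black [ 0.6119 -0.1073] [107.4869 109.7385] 1.5373
bear [0.4432 0.0941 0.034 ]
gear [0.6157 0.1122 0.034 ]
```

View pics/w3.png

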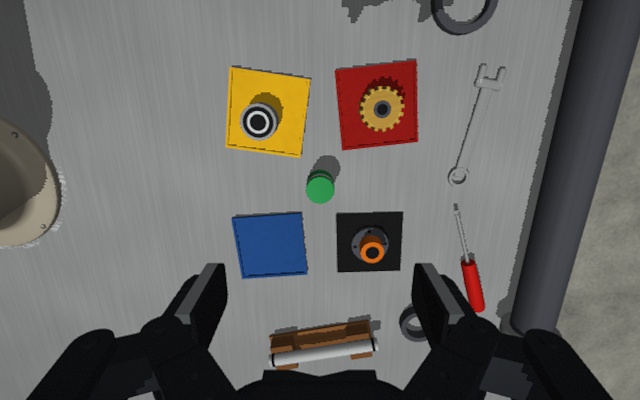

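Hub is flat on the mat at (372,250). The wrist camera reads about 1.4 mm low in x and is good in y. Next: bearing to blue, gear to yellow, hub to red, then a check.

```bash
cat >> h.py <<'E'
B=np.array([.0014,.0002])
def bore2(f,xy,z,r=.012):
    for _ in range(4): xy=bore(f,xy,z,r)[0][:2]
    return xy
E
python3 - <<'E'
from h import *
f=eyes.grab_frame("wrist"); T={n:tray(f,n)[0]+B for n in("red","yellow","blue")}
b=bore2(f,(.444,.0935),.034,.009)+B; g=bore2(f,(.6157,.1122),.034,.009)+B; h=np.array([.614,-.1085]); print(T,b,g)
for o,t,z in((b,"blue",.008),(g,"yellow",.008),(h,"red",.016)):
    pick(*o,0,z); place(*T[t],0,z); print(monitor.sense()["position"].round(4),T[t])
p=[.53,.06,.36]; env.reach(p,down(near(p,0)))
f=snap("wrist","w4"); print(monitor.sense()["clock"])
for n,t,z in(("bear","blue",.034),("gear","yellow",.034),("hub","red",.038)): print(n,(bore2(f,T[t]-B,z,.009 if n!="hub" else .014)+B-T[t]).round(4), (tray(f,t)[0]+B-T[t]).round(4))
E
```

```text
{'red': array([0.61535245, 0.11356476]), 'yellow': array([0.45199879, 0.10355461]), 'blue': array([ 0.44671674, -0.11459578])} [0.44574339 0.09342266] [0.61701558 0.11236365]
gap 0.5927732146559349 50.96928119659424
placed True [ 0.4455 -0.1138  0.0077]
[ 0.4462 -0.1143  0.1291] [ 0.44671674 -0.11459578]
gap 0.605675029955008 52.6365065574646
placed True [0.4506 0.1036 0.0078]
[0.4514 0.1036 0.1291] [0.45199879 0.10355461]
gap 0.430557892079995 50.3368216753006
placed True [0.6137 0.1135 0.0148]
[0.6147 0.1135 0.1287] [0.61535245 0.11356476]
36.625
bear [0.0008 0.0004] [ 0. -0.]
gear [-0.0001  0.0001] [-0. -0.]
hub [ 0.0001 -0.0001] [-0.      0.0001]
```

View pics/w4.png

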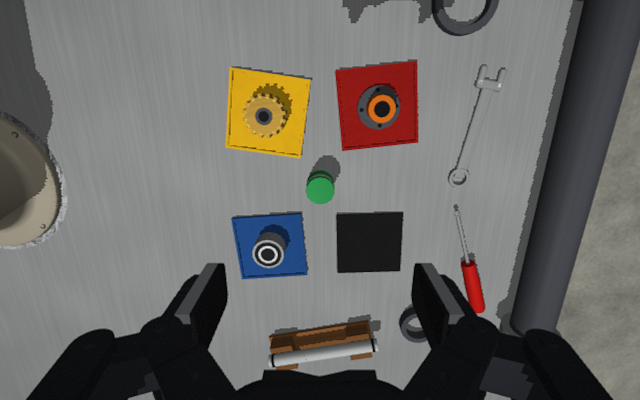

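All three parts are home and centred within about 1 mm: bearing (267,252), gear (264,115), hub (380,108). The tin is unmoved. Now views of the shaft and the V-blocks.

```bash
python3 - <<'E'
from h import *
for n,p in(("sh",[.53,-.21,.33]),("vb",[.49,.36,.33])):
    env.reach(p,down(near(p,0))); f=snap("wrist",n); np.savez(f"{n}.npz",**f); print(monitor.sense()["clock"])
a,b=[cv2.imread(f"pics/{n}.png")[:300,140:500] for n in("sh","vb")]
cv2.imwrite("pics/both.png",cv2.resize(np.hstack([a,b]),None,fx=1.1,fy=1.1))
E
```

```text
37.7333
39.8417
```

View pics/both.png

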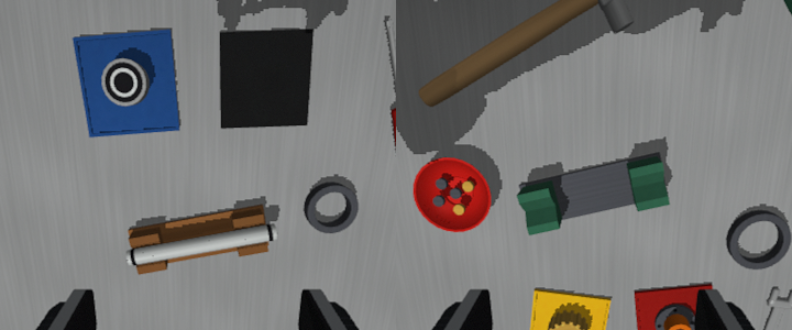

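Left: the shaft runs from full-frame (258,233) to (389,210). Right: the V-blocks are centred near (310,176). I'll zoom in on both.

```bash
python3 - <<'E'
import cv2,numpy as np
a=cv2.imread("pics/sh.png")[190:260,240:400]; b=cv2.imread("pics/vb.png")[125:225,240:400]
cv2.imwrite("pics/zoom.png",np.vstack([cv2.resize(x,None,fx=3.5,fy=3.5,interpolation=cv2.INTER_CUBIC) for x in(a,b)]))
E
```

```text
(no output)
```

View pics/zoom.png

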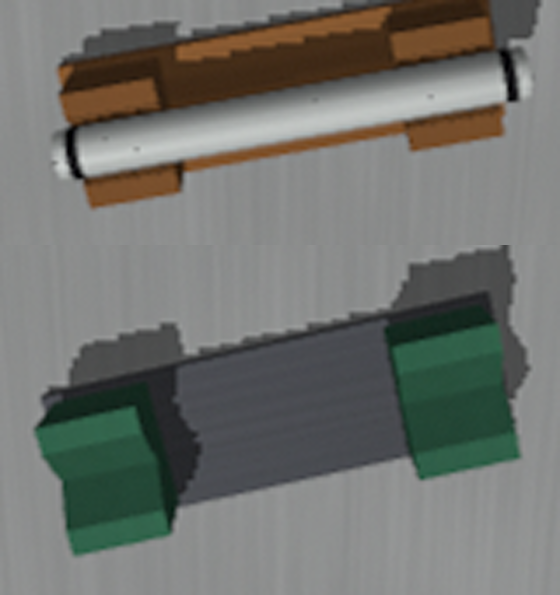

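```bash
python3 - <<'E'
from h import *
f=dict(np.load("sh.npz")); z=lambda L,r0:np.array([(240+u/3.5,r0+v/3.5) for u,v in L])
s=cast(f,z([(53,153),(531,72),(74,152),(512,75)],190),.032)[:,:2]+B
print("shaft",s.round(4),"len",np.linalg.norm(s[1]-s[0]),"mid",s[:2].mean(0),s[2:].mean(0),"ang",[np.degrees(np.arctan2(*(s[i+1]-s[i])[::-1])) for i in(0,2)])
f=dict(np.load("vb.npz"))
c=cast(f,z([(38,430-245),(137,407-245),(172,535-245),(75,555-245),(390,345-245),(497,322-245),(520,457-245),(422,478-245)],125),.05)[:,:2]+B
l,r=c[:4].mean(0),c[4:].mean(0); print("vb",l,r,np.linalg.norm(r-l),c.mean(0),np.degrees(np.arctan2(*(r-l)[::-1])))
print([(np.linalg.norm(q[1]-q[0]).round(4),np.linalg.norm(q[2]-q[1]).round(4)) for q in(c[:4],c[4:])])
t=eyes.grab_frame("top"); cv2.imwrite("pics/t2.png",cv2.resize(np.hstack([t["frame"][155:265,400:470],t["frame"][155:265,150:240]])[:,:,::-1],None,fx=5,fy=5,interpolation=cv2.INTER_CUBIC))
E
```

```text
shaft [[ 0.4363 -0.3334]
 [ 0.6363 -0.2965]
 [ 0.4453 -0.3329]
 [ 0.6285 -0.2978]] len 0.20332505697724038 mid [ 0.53631054 -0.31492808] [ 0.5368896  -0.31536106] ang [np.float64(10.46883367158193), np.float64(10.854641796119534)]
vb [0.42451233 0.30435711] [0.55971179 0.3365778 ] 0.13898585356265947 [0.49211206 0.32046746] 13.404665918464996
[(np.float64(0.0393), np.float64(0.0534)), (np.float64(0.0404), np.float64(0.0538))]
```

View pics/t2.png

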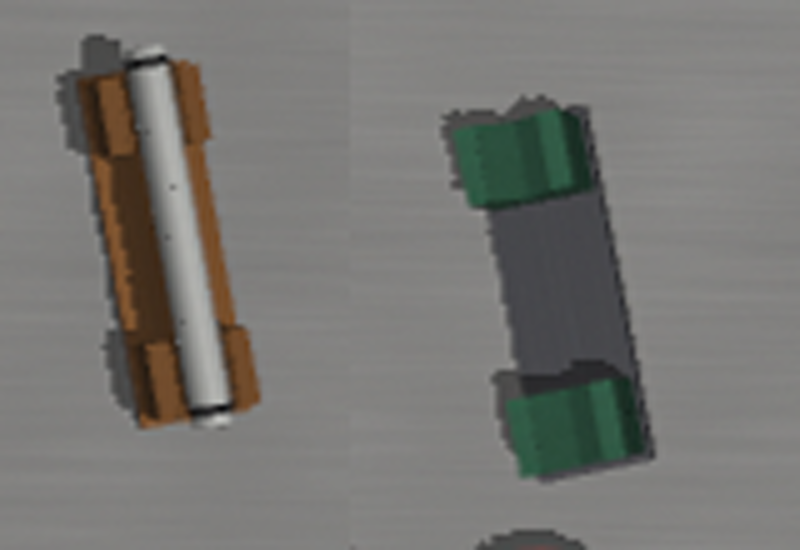

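The top view agrees: shaft from (150,50) to (210,425), V-blocks at about (525,155) and (575,425). The V-block corner measurements give the true block sizes to within 1 mm. Moving the shaft.

```bash
python3 - <<'E'
from h import *
import h; h.UP=.2
rad=np.radians
pick(.5366,-.3151,rad(100.6),.014,80)
x,y=.4925,.3205
yw=over(x,y,rad(103.4)); env.movel([x,y,.06],.2)
g=env.movel([x,y,.0315],.04,guard=12); s=monitor.sense(); print(g,s["position"].round(4),s["contact_force"].round(1),s["finger_gap"],s["clock"])
env.release(); env.hold(.3); env.movel([x,y,.2],.2)
p=[.49,.36,.33]; env.reach(p,down(near(p,0))); f=snap("wrist","vb2"); np.savez("vb2.npz",**f); print(monitor.sense()["clock"])
cv2.imwrite("pics/vb2z.png",cv2.resize(f["frame"][125:225,230:410,::-1],None,fx=3.5,fy=3.5,interpolation=cv2.INTER_CUBIC))
E
```

```text
gap 0.23159676160458312 77.96125173568726
True [0.4922 0.3206 0.0326] [-0.2  0.6  3.3] 0.23054770462835303 48.8667
52.4917
```

View pics/vb2z.png

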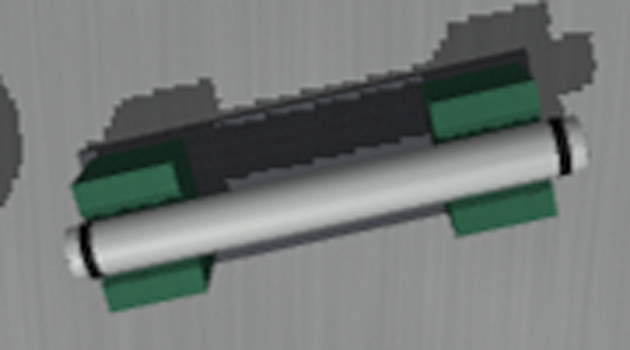

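The shaft lies in both notches, ends at zoom (66,250) and (587,143). Checking its centring and seating numerically, along with the other parts.

```bash
python3 - <<'E'
from h import *
f=dict(np.load("vb2.npz")); s=cast(f,[(230+u/3.5,125+v/3.5) for u,v in[(66,250),(587,143),(90,250),(562,146)]],.05)[:,:2]+B
print(s.round(4),np.linalg.norm(s[1]-s[0]),s[:2].mean(0),s[2:].mean(0),np.degrees(np.arctan2(*(s[1]-s[0])[::-1])))
p=[.53,.06,.36]; env.reach(p,down(near(p,0))); env.release(); f=snap("wrist","w5"); sc=snap("scene","s5")
T=dict(blue=(.4467,-.1146),yellow=(.452,.1036),red=(.6153,.1136))
for n,t,z in(("bear","blue",.034),("gear","yellow",.034),("hub","red",.038)): print(n,(bore2(f,np.array(T[t])-B,z,.009 if n!="hub" else .014)+B-T[t]).round(4))
print(cast(f,(lambda M:(M["m10"]/M["m00"],M["m01"]/M["m00"]))(cv2.moments(blob(masks(f)["green"],proj(f,[.5305,-.001,.048]),30))),.048).round(4),monitor.sense()["clock"])
cv2.imwrite("pics/s5z.png",cv2.resize(sc["frame"][90:380,230:530,::-1],None,fx=2,fy=2))
E
```

```text
[[0.3945 0.3   ]
 [0.5943 0.3429]
 [0.4039 0.3001]
 [0.585  0.3417]] 0.20435203687445064 [0.49443059 0.32145548] [0.49443073 0.32087486] 12.09491348567003
bear [-0.0001  0.0001]
gear [-0.0002  0.0001]
hub [-0.      0.0002]
[[ 5.292e-01 -2.000e-04  4.800e-02]] 53.975
```

View pics/s5z.png

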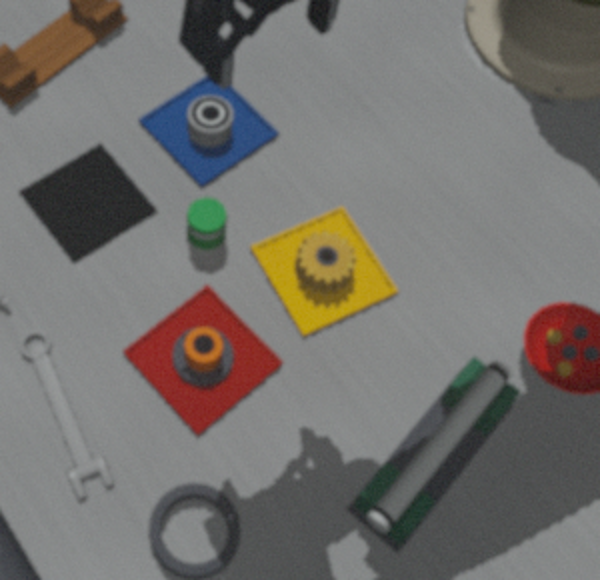

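The parts are centred on their trays within 0.3 mm, the tin is unmoved, and the shaft lies in both notches about 2 mm off centre along its length. The gripper is clear, so I'm handing in.

```bash
python3 -c "
from bench import job; print(job.hand_in())"
```

```text
the job is handed in; nothing more can be done
None
```

I handed the job in at about 54 s on the robot's clock: the bearing, gear and hub are home and centred, the grease tin is unmoved, and the shaft went on last, in both V-notches about 2 mm off centre along its length by camera; no verdict came back.

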